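Comb stirring rods into the grooves of a drying rack

ROBOT

A 6-joint arm with a two-finger parallel gripper is mounted at the origin on the work surface. World frame = base frame: x ahead of the robot, y to its left, z up, the work surface at z = 0. Lengths are in m, angles in rad, forces in N, time in s.
With the tool pointing down it reaches from about 0.325 to 0.875 m from the base axis. Payload 4.4 kg.
Tool frame: the origin (TCP) lies between the finger pads; the fingertips stand 19 mm ahead of it and the grasp point (between the pads) is the TCP (r.tcp_to_tips is the distance from the TCP to the fingertips, in m); z points along the fingers, y is the direction in which the jaws open and shut (so a half turn about z gives the same grasp; the last joint's range is limited). The gripper opens to 85 mm and grips with 20 to 120 N. Pads are 22 mm wide; open, the fingers measure 114 mm over their backs; the gripper's body (76 mm by 85 mm) begins 54 mm behind the grasp point. The pads swing forward as they close: fully open they stand 13 mm farther back than shut.
Start: joints at [1.073, 0.207, 1.542, -0, 1.393, -0.15], TCP at [0.196, 0.541, 0.25] pointing down, gripper open.
Joint ranges: [-2.73, 2.73], [-0.86, 2.22], [0.23, 2.46], [-1.11, 4.25], [0.08, 2.63], [-2.82, 2.82]. Speed limits (rad/s): [2.79, 2.79, 3.14, 3.14, 3.14, 3.14].

INTERFACE

Orientations are given as a unit quaternion [x, y, z, w].
In Python, from station import r gives the robot as it stands.
- The arm moves only by the shell command python3 -m jog 'ROWS' [FORCE]. ROWS is JSON, a list that holds one entry, the list of rows, each a list of 5 numbers: the shift along the tool's x, y, z in cm, then the turn about the tool's z in rad, then the finger opening in cm, from 0 to 8.54. In form: [[[tx, ty, tz, turn, grip], ...]]. A call has exactly 5 rows; each row is the pose to reach, as a shift and turn from the pose measured when the call began, along the tool's axes at that moment; what a row does not reach only later rows make up. A row lasts 1/8 s, in which the tool goes at most 62.5 mm and 10.7 degrees, less where a joint would pass 70% of its speed; a pose out of reach is approached as far as the arm can. A call with a gripper value outside its range is refused whole. The fingers move at their own pace and stop on an object; FORCE is the grip in N (left out, the last holds). Time passes only in rows, so rows that repeat a pose let the fingers close, or fill a call up. It gives the time, the measured TCP pose, the force and the opening at its end, in the units of the state.
- r.read_state(): the state, without advancing time (a new reading comes with each control period).
- r.camera(name): name is "scene" or "top" or "wrist"; returns (picture, depth): 420x560x3 uint8, red, green, blue; 420x560 float32, m along the optical axis (not along the pixel's ray), 0 where there is no reading.
- r.camera_params(name): a dict with "fov_y" (degrees; the focal length in pixels is half the picture's height over the tangent of half this angle, whatever the lens; pixels are square), "cx", "cy" (the principal point, pixels), "world_from_camera" (4x4, takes a point from camera to world coordinates). Camera axes: x right, y down, z forward; pixel columns grow to the right and rows downward; lengths in m; the calibration is good to about 2 mm. The wrist camera is an equidistant fisheye: a pixel r from the principal point sees the ray r / f radians off the axis. A picture is of the moment at which its call begins: read the wrist's pose just before it. camera_params takes no time and is no camera call; for the wrist camera it gives the pose at the moment of the call.
- r.job_done(): hands the job in, once; it reports no verdict.
The state is a dict: "clock": time; "qpos": joint angles; "dq": joint speeds; "tau": joint torques, N m; "ee_pos": TCP position; "orientation": TCP orientation; "ft_force": force on the tool from outside, world axes, zero at the start; "ft_torque": the same for the moment, N m; "width": finger opening in m.
Only numpy, scipy, OpenCV 4.12 (cv2) and the standard library are available. Lean on these libraries where they do the work, as an engineer would, in place of code of your own. Each camera call takes 0.05 s, during which the arm holds its last target. There are 200 camera calls.

TASK

The brittle stirring rods lie askew across the ribs of the drying rack. Take the rake from its mat, set its tines down on the ribs at the rack's open end and comb slowly all the way to the end wall, bearing lightly on the ribs throughout (firmly enough never to lose touch, never pressing hard or forcing a jammed rod), so that every rod drops into a groove. Then stand the rake back upright on the middle of its mat, its head along the mat as before, and let go; touch the rods with the rake only, and leave the bottle, paper roll and beaker alone.

Things in the scene. Friction and masses are not known exactly. Their poses are not given: they have to be found in the camera images.
- rack: Dark coated-metal drying rack, slippery, 208 x 190 mm, fixed. Origin: centre of its footprint on the table; +x is the combing direction, y runs along the grooves. 13 straight ribs along y, every 15 mm from x = -90 to +90 mm, 4 mm thick, round tops; grooves 11 mm wide, 8.5 mm deep. Side walls at y = +-93 mm and an end wall at x = +106 mm (4 mm thick) rise 16 mm above the rib tops
- rack_open (a point): Middle of the rack's open end (no wall), at x = -104 mm of the rack and 30 mm above the table: the rib-top height if the bed were level. But the bed leans about the rack's y axis (pivot on the table under the rack's centre) by up to 0.04 rad either way: rib tops climb or fall up to 4 mm per 100 mm. NO listed pose shows the lean; feel for it. It sits on firm rubber (sinks 1 mm per 7 N) and holds its lean
- rod_a: White ceramic stirring rod, round, 8 mm thick, 125 mm long, 15 g. Origin at its centre; y along its length. Starts askew across the ribs, some 0.2 to 0.6 rad off the grooves, over 35 mm from the open end. Down in a groove its top is 0.5 mm below the rib tops and the tines pass over it
- rod_b: White ceramic stirring rod, round, 8 mm thick, 125 mm long, 15 g. Origin at its centre; y along its length. Starts askew across the ribs, some 0.2 to 0.6 rad off the grooves, over 35 mm from the open end. Down in a groove its top is 0.5 mm below the rib tops and the tines pass over it
- rod_c: White ceramic stirring rod, round, 8 mm thick, 125 mm long, 15 g. Origin at its centre; y along its length. Starts askew across the ribs, some 0.2 to 0.6 rad off the grooves, over 35 mm from the open end. Down in a groove its top is 0.5 mm below the rib tops and the tines pass over it
- rake_grip (a point): Centre of the rake's upright handle, a wooden block 24 (x) by 40 (y) by 62 mm tall, its top 28 mm above this point. Rake y runs along the head, x across it (same both ways round), z up. Below: head bar 40 x 152 x 12 mm, under it 5 runner-like tines, ends slightly upturned, 40 mm long in x, 6 mm thick, 36 mm apart, 20 mm tall. About 160 g. Stands on its tines on the mat
- rake_foot (a point): Centre of the rake's sole, level with the undersides of the tines, 66 mm below rake_grip; same axes
- mat: Cork mat 90 x 180 x 3 mm, fixed to the table, long side along its y; origin at the centre of its underside. The rake starts on its middle, roughly parallel to it
- amber_bottle: Bystander: amber bottle, 64 mm across, 170 mm tall, origin under its foot
- towel_roll: Bystander: standing paper roll, 110 mm across, 220 mm tall, origin under its foot
- beaker: Bystander: glass beaker, 72 mm across, 90 mm tall, origin under its foot
Not all that is in view belongs to the job. Several things have the shape of the mat; the one meant has the colours described above.

How it is judged:
By the outcome, as a careful person would: the job done as asked, in the order asked, and still so for the second after the job is handed in, with the robot touching nothing.
It also fails if it takes over 67 s, if anything falls off the work surface, if the arm or the gripper's body presses on something with over 40 N, if the wrist force passes 120 N, or if a joint passes its speed limit or range.

## Working session

There is one attempt and no reset: what is moved stays moved. The work goes in short steps, Python scripts to look and compute and a shell command to move; the robot and the scene stay as the last step left them, time stands still between calls to the robot, and variables do not carry over. Pictures are saved under pics/ and viewed, on a budget of 10 in all, crops included, one or two more only if the job needs it, and the job is handed in when it is done.

```bash
mkdir -p pics; ls
python3 - <<'E'
from station import r
import cv2, numpy as np
s=r.read_state();print({k:np.round(v,3).tolist() for k,v in s.items()})
for n in("scene","top"):
    p,d=r.camera(n);cv2.imwrite(f"pics/{n}0.png",p[:,:,::-1]);np.savez(f"{n}0.npz",p=p,d=d)
    print(n,r.camera_params(n))
E
```

```text
pics
{'clock': 0.0, 'qpos': [1.072, 0.207, 1.543, 0.0, 1.393, -0.151], 'dq': [0.0, 0.001, -0.0, -0.001, -0.001, -0.001], 'tau': [-0.002, -38.304, -29.159, -0.0, 0.011, 0.0], 'ee_pos': [0.196, 0.54, 0.249], 'orientation': [0.173, 0.985, -0.001, -0.0], 'ft_force': [0.396, -0.468, 0.302], 'ft_torque': [0.027, -0.0, 0.037], 'width': 0.085}
scene {'fov_y': 42.161903399602146, 'cx': 286.2977323462669, 'cy': 206.2343769687901, 'world_from_camera': array([[-0.89110805,  0.27440236, -0.36142744,  1.01837363],
       [ 0.4537673 ,  0.54698801, -0.70349083,  1.0496943 ],
       [ 0.00465694, -0.79089029, -0.61194024,  0.97941881],
       [ 0.        ,  0.        ,  0.        ,  1.        ]])}
top {'fov_y': 42.25383916335836, 'cx': 279.40675303773156, 'cy': 202.57434735910272, 'world_from_camera': array([[ 9.00311840e-03, -9.97164138e-01,  7.47169771e-02,
         3.46667738e-01],
       [-9.99852981e-01, -7.88654810e-03,  1.52256138e-02,
         7.44476146e-04],
       [-1.45931770e-02, -7.48430703e-02, -9.97088539e-01,
         1.77521082e+00],
       [ 0.00000000e+00,  0.00000000e+00,  0.00000000e+00,
         1.00000000e+00]])}
```

View pics/top0.png

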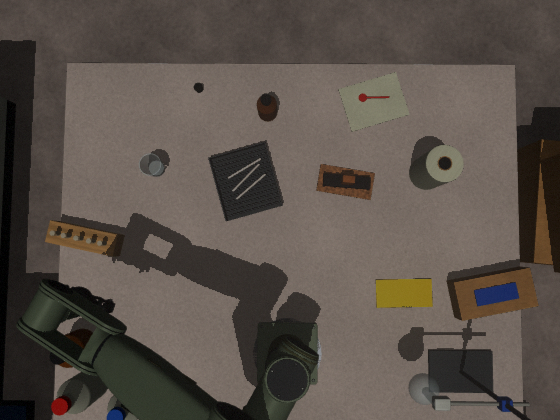

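View pics/scene0.png

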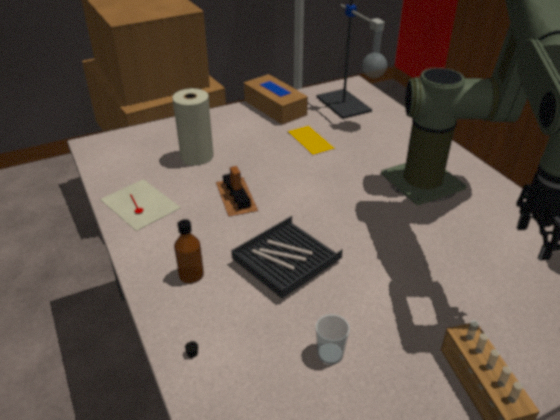

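The top view shows the rack at about (247,180), the mat with the rake at (346,181), the bottle at (267,106), the roll at (444,163) and the beaker at (153,163). In the scene view the rack is at (287,255) and the rake at (236,190). Next I'll measure these and make enlarged crops.

```bash
cat > h.py <<'E'
import numpy as np, cv2
from station import r
def ray(n,uv,cp=None):
    c=cp or r.camera_params(n); f=210/np.tan(np.radians(c["fov_y"])/2)
    x=(np.asarray(uv,float).reshape(-1,2)-[c["cx"],c["cy"]])/f
    if n=="wrist":
        t=np.linalg.norm(x,axis=1,keepdims=True); d=np.c_[x*np.sin(t)/np.maximum(t,1e-9),np.cos(t)]
    else: d=np.c_[x,np.ones(len(x))]
    T=c["world_from_camera"]; return T[:3,3],d@T[:3,:3].T
def plane(n,uv,z,cp=None):
    o,d=ray(n,uv,cp); return o+d*((z-o[2])/d[:,2])[:,None]
E
python3 - <<'E'
from h import *
p=np.load("top0.npz")["p"];d=np.load("top0.npz")["d"]
hsv=cv2.cvtColor(p,cv2.COLOR_RGB2HSV)
def rect(m,win,z,nm):
    k=np.zeros_like(m);y0,y1,x0,x1=win;k[y0:y1,x0:x1]=m[y0:y1,x0:x1]
    c=max(cv2.findContours(k,cv2.RETR_EXTERNAL,2)[0],key=cv2.contourArea)
    w=plane("top",c.reshape(-1,2),z)[:,:2]
    R=cv2.minAreaRect((w*1000).astype(np.float32));print(nm,np.round(R[0]),np.round(R[1]),round(R[2],1),np.round(cv2.boxPoints(R)).tolist())
V=hsv[...,2]
rect(((V<75)*255).astype(np.uint8),(130,230,200,290),0.035,"rack")
rect(((hsv[...,1]>110)*255).astype(np.uint8),(155,210,305,385),0.003,"mat")
# depth based heights near rake
vv,uu=np.mgrid[150:215,300:390]
c=r.camera_params("top");o,dd=ray("top",np.c_[uu.ravel(),vv.ravel()])
fw=c["world_from_camera"][:3,2];P=o+dd*(d[150:215,300:390].ravel()/(dd@fw))[:,None]
for lo,hi in((.075,.12),(.018,.05)):
    q=P[(P[:,2]>lo)&(P[:,2]<hi)];R=cv2.minAreaRect((q[:,:2]*1000).astype(np.float32));print("rake",lo,len(q),np.median(q[:,2]),R)
for n,b,s in(("top",(130,230,200,290),6),("scene",(205,300,220,350),6)):
    p=np.load(n+"0.npz")["p"];y0,y1,x0,x1=b
    cv2.imwrite(f"pics/{n}0c.png",cv2.convertScaleAbs(cv2.resize(p[y0:y1,x0:x1,::-1],None,fx=s,fy=s,interpolation=2),alpha=1.8))
a=cv2.imread("pics/top0c.png");b=cv2.imread("pics/scene0c.png")
E
```

```text
rack [549. 136.] [220. 199.] 16.3 [[415.0, 201.0], [471.0, 10.0], [683.0, 71.0], [627.0, 263.0]]
mat [ 550. -187.] [179.  89.] 80.8 [[492.0, -268.0], [580.0, -282.0], [609.0, -106.0], [521.0, -91.0]]
rake 0.075 111 0.09599011263251755 ((548.763427734375, -187.7942352294922), (40.798240661621094, 23.87903594970703), 85.4829330444336)
rake 0.018 471 0.03478514393906207 ((542.8116455078125, -208.81651306152344), (195.96539306640625, 89.93262481689453), 67.02500915527344)
```

View pics/scene0c.png

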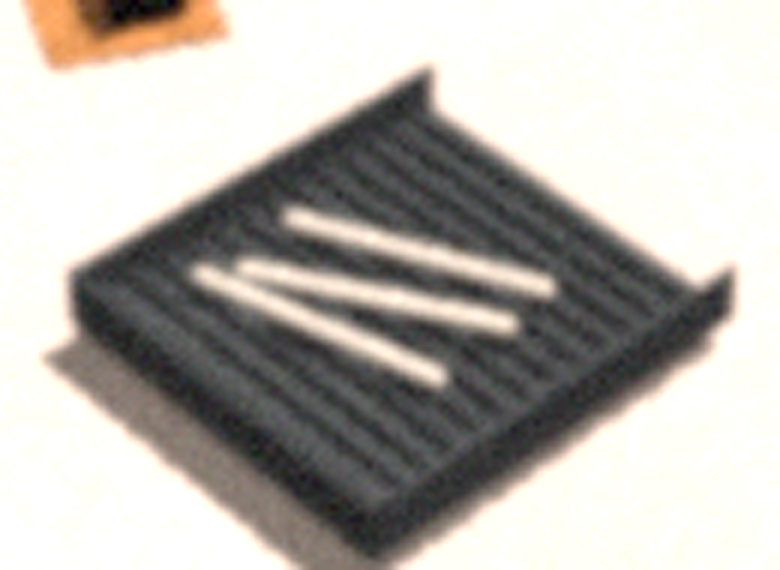

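View pics/top0c.png

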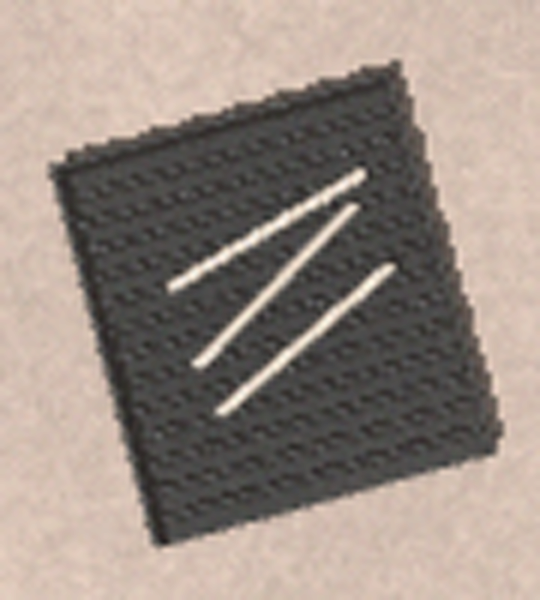

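The crops show the end wall at the top edge in the top view, so it faces world +x. The open end faces the robot, and combing runs at roughly 16° in the world. The rods lie in the middle of the rack. I'm moving towards the rack for a closer look on the way to the rake.

```bash
python3 -m jog '[[[-4,-3.5,-1,0.15,8.5],[-8,-7,-2,0.3,8.5],[-12,-10.5,-3,0.45,8.5],[-16,-14,-4,0.6,8.5],[-20,-17.5,-5,0.75,8.5]]]'
python3 - <<'E'
from h import *
from scipy.spatial.transform import Rotation as R
s=r.read_state();print(s["ee_pos"],np.round(R.from_quat(s["orientation"]).as_matrix(),3).tolist())
c=r.camera_params("wrist");print(c)
E
```

```text
clock: 0.72
ee_pos: [0.3244, 0.3057, 0.2994]
orientation: [0.524, 0.852, -0.001, 0.0]
ft_force: [1.0, -0.2, 0.0]
width: 0.085
[0.32438874 0.30570124 0.29942002] [[-0.451, 0.892, -0.001], [0.892, 0.451, -0.002], [-0.001, -0.002, -1.0]]
{'fov_y': 65.70646984690485, 'cx': 284.862744796636, 'cy': 209.78451716604852, 'world_from_camera': array([[ 0.89249943,  0.42936462,  0.1381694 ,  0.28725468],
       [ 0.45104579, -0.84852344, -0.27670501,  0.37638407],
       [-0.00156736,  0.30927979, -0.9509698 ,  0.42214818],
       [ 0.        ,  0.        ,  0.        ,  1.        ]])}
```

```bash
python3 -m jog '[[[-5,3,0,0.05,8.5],[-10,6,0,0.1,8.5],[-15,8.5,0,0.15,8.5],[-20.5,11,0,0.19,8.5],[-20.5,11,0,0.19,8.5]]]'
python3 - <<'E'
from h import *
c=r.camera_params("wrist");p,d=r.camera("wrist");np.savez("w1.npz",p=p,d=d,**{k:c[k] for k in c});cv2.imwrite("pics/w1.png",p[:,:,::-1])
print(r.read_state()["dq"].round(3))
E
```

```text
clock: 1.35
ee_pos: [0.5173, 0.1695, 0.2984]
orientation: [0.604, 0.797, -0.002, 0.0]
ft_force: [-0.0, 0.5, -0.0]
width: 0.0848
[ 0.049 -0.03   0.029  0.011  0.008  0.002]
```

View pics/w1.png

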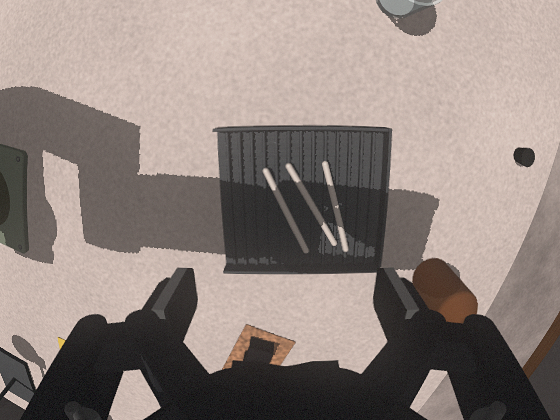

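The wrist view shows the rack's corners at about (214,129), (391,129), (383,272) and (224,271). The end wall is on the right and the rods sit between columns 263 and 347. I'll take 3D points from the depth picture.

```bash
cat >> h.py <<'E'
def cloud(z,n="wrist"):
    z=dict(z);cp={k:z[k] for k in("fov_y","cx","cy","world_from_camera")}
    h,w=z["d"].shape;v,u=np.mgrid[:h,:w];o,dd=ray(n,np.c_[u.ravel(),v.ravel()],cp)
    return (o+dd*(z["d"].ravel()/(dd@cp["world_from_camera"][:3,2]))[:,None]).reshape(h,w,3)
E
python3 - <<'E'
from h import *
z=np.load("w1.npz");P=cloud(z);p=z["p"];V=p.max(2)
sub=(slice(110,290),slice(195,410))
Q=P[sub].reshape(-1,3);C=p[sub].reshape(-1,3)
m=(Q[:,2]>.012)&(Q[:,2]<.065)&(np.hypot(Q[:,0]-.549,Q[:,1]-.136)<.155)
Q=Q[m];C=C[m];print(len(Q))
R=cv2.minAreaRect((Q[:,:2]*1000).astype(np.float32));print(R)
ang=np.radians(R[2]);ang=ang if ang<np.pi/4 else ang-np.pi/2
ex=np.array([np.cos(ang),np.sin(ang)]);ey=np.array([-ex[1],ex[0]])
c=np.array(R[0])/1000;X=(Q[:,:2]-c)@ex;Y=(Q[:,:2]-c)@ey
print("ang",np.degrees(ang),"ext",np.percentile(X,[.2,99.8]),np.percentile(Y,[.2,99.8]))
for a in np.arange(-.1,.11,.02):
    b=abs(X-a)<.01; i=b&(abs(Y)<.085); w=b&(abs(Y)>.088)
    print(round(a,2),"rib95",np.percentile(Q[i,2],[50,80]).round(4),"wall",np.percentile(Q[w,2],[50,85,97]).round(4),w.sum())
white=(C.min(1)>100)|((C.min(1)>60))
W=(white&(abs(Y)<.085)&(Q[:,2]>.025))
cnt,l=cv2.connectedComponents(((p.min(2)>65)).astype(np.uint8)[sub]);
pts=np.c_[X,Y][W]*1000
print("rods x range",pts.min(0),pts.max(0),len(pts))
# rake
for k in (1,):
    m=(P[...,2]>.005)&(P[...,2]<.12)&(np.hypot(P[...,0]-.55,P[...,1]+.187)<.1);print("rake px",m.sum())
E
```

```text
24535
((545.8702392578125, 139.04994201660156), (212.57373046875, 190.8795166015625), 16.193777084350586)
ang 16.193777084350586 ext [-0.10539556  0.10529528] [-0.09417065  0.09520825]
-0.1 rib95 [0.0197 0.0268] wall [0.0382 0.0438 0.0445] 207
-0.08 rib95 [0.02   0.0265] wall [0.0374 0.0439 0.0447] 269
-0.06 rib95 [0.0201 0.0257] wall [0.0358 0.0443 0.0452] 279
-0.04 rib95 [0.0222 0.0287] wall [0.0369 0.0446 0.0454] 278
-0.02 rib95 [0.0209 0.0293] wall [0.0371 0.0449 0.0458] 277
0.0 rib95 [0.0214 0.03  ] wall [0.0365 0.0453 0.0461] 280
0.02 rib95 [0.0226 0.0299] wall [0.0384 0.0456 0.0465] 268
0.04 rib95 [0.0226 0.0361] wall [0.0403 0.046  0.0469] 275
0.06 rib95 [0.0222 0.0293] wall [0.0387 0.0462 0.047 ] 275
0.08 rib95 [0.0233 0.03  ] wall [0.0392 0.0467 0.0474] 264
0.1 rib95 [0.0247 0.0456] wall [0.0406 0.047  0.0479] 193
rods x range [-94.02753783 -84.96289876] [106.28680137  84.98312033] 4066
rake px 570
```

```bash
python3 -m jog '[[[-6,-0.9,0.6,0.08,8.5],[-12,-1.8,1.2,0.16,8.5],[-18,-2.7,1.8,0.24,8.5],[-24,-3.6,2.4,0.32,8.5],[-29.7,-4.3,3,0.4,8.5]]]'
python3 - <<'E'
from h import *
c=r.camera_params("wrist");p,d=r.camera("wrist");z=dict(p=p,d=d,**c);np.savez("w2.npz",**z);cv2.imwrite("pics/w2.png",p[:,:,::-1])
s=r.read_state();print(s["ee_pos"],s["orientation"])
P=cloud(z);hsv=cv2.cvtColor(p,cv2.COLOR_RGB2HSV)
near=np.hypot(P[...,0]-.55,P[...,1]+.187)<.115
def rr(m,n):
    q=P[m];R=cv2.minAreaRect((q[:,:2]*1000).astype(np.float32));print(n,m.sum(),np.round(np.median(q[:,2]),4),[np.round(x,1) for x in R])
def clean(m): return cv2.morphologyEx(m.astype(np.uint8),cv2.MORPH_OPEN,np.ones((3,3),np.uint8))>0
rr(clean(near&(P[...,2]>.09)&(P[...,2]<.102)),"handle top")
rr(clean(near&(P[...,2]>.029)&(P[...,2]<.04)),"bar top")
rr(clean(near&(P[...,2]<.012)&(hsv[...,1]>100)),"mat")
E
```

```text
clock: 2.02
ee_pos: [0.5543, -0.1265, 0.2688]
orientation: [0.75, 0.661, -0.002, -0.001]
ft_force: [1.1, 0.9, -0.3]
width: 0.085
[ 0.55466196 -0.13374307  0.26775322] [ 0.75248218  0.65859771 -0.00416867  0.00149763]
handle top 861 0.0957 [array([ 549. , -186.5]), array([39.7, 24.1]), np.float64(85.7)]
bar top 2779 0.034 [array([ 549. , -187.1]), array([151.4,  40.4]), np.float64(85.7)]
mat 2237 0.0021 [array([ 551.4, -186.3]), array([178.1,  88.1]), np.float64(81.0)]
```

View pics/w2.png

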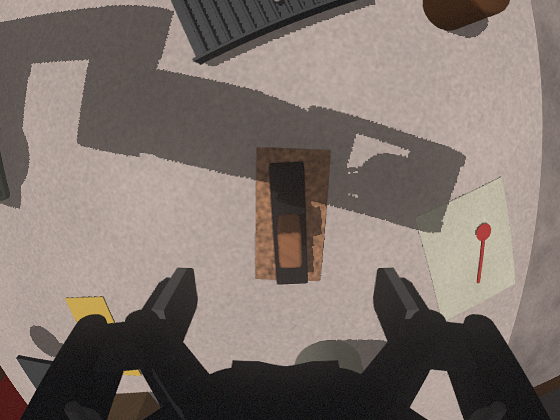

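The rake is at (0.549, -0.187) with its head at 85.7°. The mat is at (0.551, -0.186) with its long side at 81°. All the sizes and heights agree with the given ones.

```bash
python3 -m jog '[[[-2.7,0.1,4,-0.03,8.5],[-5.3,0.1,8,-0.058,8.5],[-5.3,0.1,12,-0.058,8.5],[-5.3,0.1,12.5,-0.058,8.5],[-5.3,0.1,12.5,-0.058,8.5]]]'
python3 - <<'E'
from h import *
s=r.read_state();q=s["orientation"];a=2*np.arctan2(q[1],q[0])-np.pi/2
d=np.array([.549,-.187])-s["ee_pos"][:2];print(s["ee_pos"],np.degrees(a),"tool x,y cm",100*d@[-np.sin(a),np.cos(a)],100*d@[np.cos(a),np.sin(a)],"turn",a-np.radians(-4.3),"dz",100*(s["ee_pos"][2]-.066),s["ft_force"])
E
```

```text
clock: 2.7
ee_pos: [0.5485, -0.1862, 0.1439]
orientation: [0.732, 0.681, -0.004, 0.002]
ft_force: [0.1, -0.0, 0.3]
width: 0.0848
[ 0.54845806 -0.18622834  0.14394894] -4.18889633763091 tool x,y cm -0.0730014710164642 0.059686049851836794 turn 0.0019391247193647487 dz 7.794893844011272 [ 0.13320488 -0.00564127  0.34155942]
```

```bash
python3 -m jog '[[[0,0.05,3,0,8.5],[0,0.05,6,0,8.5],[0,0.05,7.8,0,8.5],[0,0.05,7.8,0,8.5],[0,0.05,7.8,0,8.5]]]'; python3 -m jog '[[[0,0,0,0,4],[0,0,0,0,2.0],[0,0,0,0,1],[0,0,0,0,1],[0,0,0,0,1]]]' 60;python3 -m jog '[[[0,0,0,0,1],[0,0,0,0,1],[0,0,0,0,1],[0,0,0,0,1],[0,0,0,0,1]]]' 60
python3 - <<'E'
from h import *
s=r.read_state();print(s["ee_pos"],s["orientation"],s["ft_force"],s["ft_torque"])
E
```

```text
clock: 3.32
ee_pos: [0.55, -0.1873, 0.0676]
orientation: [0.732, 0.681, -0.004, 0.003]
ft_force: [-0.4, -0.4, -0.5]
width: 0.0848
clock: 3.95
ee_pos: [0.5501, -0.1874, 0.068]
orientation: [0.732, 0.681, -0.004, 0.003]
ft_force: [-0.8, 1.9, 3.1]
width: 0.0239
clock: 4.58
ee_pos: [0.5501, -0.1874, 0.068]
orientation: [0.732, 0.681, -0.004, 0.003]
ft_force: [-1.0, 0.5, 2.0]
width: 0.0232
[ 0.55008892 -0.18742593  0.06801281] [ 0.73235809  0.68090365 -0.00352139  0.0030753 ] [-0.95150355  0.47676805  1.99100874] [0.02053066 0.13240548 0.01527491]
```

```bash
python3 -m jog '[[[0,0,-1,0,1],[0,0,-3,0,1],[0,0,-6,0,1],[0,0,-9,0,1],[0,0,-10,0,1]]]'; python3 -m jog '[[[5,-2,0,-0.06,1],[10,-4,0,-0.12,1],[16,-6,0,-0.19,1],[22,-8,0,-0.26,1],[26,-9.6,0,-0.32,1]]]';  python3 -m jog '[[[1,-0.5,0,-0.01,1],[2,-0.8,0,-0.02,1],[3,-1.1,0,-0.035,1],[3,-1.1,0,-0.035,1],[3,-1.1,0,-0.035,1]]]'
cat >> h.py <<'E'
C=np.array([.5459,.139]);A=np.radians(16.2);EX=np.array([np.cos(A),np.sin(A)]);EY=np.array([-EX[1],EX[0]])
def st():
    s=r.read_state();q=s["orientation"];a=2*np.arctan2(q[1],q[0])-np.pi/2;e=s["ee_pos"]
    print("t %.2f rackx %.1f racky %.1f z %.2f yawerr %.4f F(x,y,z) %s T %s w %.4f"%(s["clock"],1e3*(e[:2]-C)@EX,1e3*(e[:2]-C)@EY,1e3*e[2],a-A,np.round([s["ft_force"][:2]@EX,s["ft_force"][:2]@EY,s["ft_force"][2]],2),np.round(s["ft_torque"],2),s["width"]))
E
python3 - <<'E'
from h import *
st()
for i in range(3):
    p,d=r.camera("wrist");st()
cv2.imwrite("pics/w3.png",p[:,:,::-1])
E
```

```text
clock: 5.2
ee_pos: [0.5514, -0.187, 0.1703]
orientation: [0.732, 0.681, -0.003, 0.005]
ft_force: [0.4, 0.2, -2.3]
width: 0.0234
clock: 5.82
ee_pos: [0.4726, 0.0815, 0.1661]
orientation: [0.613, 0.79, -0.004, 0.004]
ft_force: [-0.4, 0.6, -2.3]
width: 0.0236
clock: 6.45
ee_pos: [0.455, 0.1072, 0.1659]
orientation: [0.6, 0.8, -0.004, 0.004]
ft_force: [-0.3, -0.3, -2.6]
width: 0.0235
t 6.45 rackx -96.1 racky -5.1 z 165.91 yawerr 0.0018 F(x,y,z) [-0.36 -0.24 -2.59] T [-0.04 -0.02  0.02] w 0.0235
t 6.50 rackx -96.1 racky -5.1 z 165.90 yawerr 0.0017 F(x,y,z) [-0.95 -0.08 -1.65] T [-0.01  0.    0.  ] w 0.0236
t 6.55 rackx -96.2 racky -5.1 z 165.90 yawerr 0.0017 F(x,y,z) [-0.46 -1.23 -1.05] T [ 0.   -0.   -0.02] w 0.0235
t 6.60 rackx -96.2 racky -5.0 z 165.87 yawerr 0.0018 F(x,y,z) [-0.23 -0.87 -1.49] T [0.03 0.02 0.02] w 0.0233
```

View pics/w3.png

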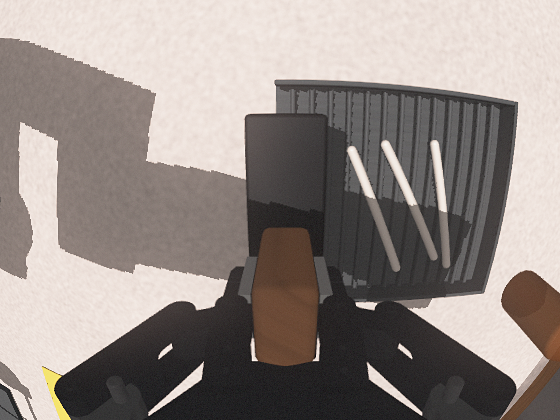

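The rake is held level beside the rods, and its head lies along the ribs. Now down to the ribs at the open end.

```bash
python3 -m jog '[[[0.25,0.5,2,0,1],[0.5,1,4,0,1],[0.5,1,6,0,1],[0.5,1,6.7,0,1],[0.5,1,6.7,0,1]]]'; python3 -c "from h import *;st()"; python3 -m jog '[[[0,0,0.1,0,1],[0,0,0.2,0,1],[0,0,0.25,0,1],[0,0,0.25,0,1],[0,0,0.25,0,1]]]'; python3 -c "
from h import *
st()
for i in range(3): r.camera('top');st()"
```

```text
clock: 7.22
ee_pos: [0.463, 0.1141, 0.0986]
orientation: [0.6, 0.8, -0.004, 0.003]
ft_force: [-0.2, -0.4, -1.6]
width: 0.0231
t 7.22 rackx -86.5 racky -0.8 z 98.59 yawerr 0.0015 F(x,y,z) [-0.3  -0.33 -1.56] T [-0.09 -0.01 -0.03] w 0.0231
clock: 7.85
ee_pos: [0.463, 0.114, 0.0961]
orientation: [0.6, 0.8, -0.004, 0.003]
ft_force: [-0.1, -0.1, -1.8]
width: 0.0232
t 7.85 rackx -86.5 racky -0.9 z 96.13 yawerr 0.0015 F(x,y,z) [-0.16 -0.04 -1.78] T [-0.02  0.01 -0.07] w 0.0232
t 7.90 rackx -86.5 racky -0.9 z 96.13 yawerr 0.0015 F(x,y,z) [ 0.27 -0.93 -1.73] T [ 0.    0.05 -0.02] w 0.0231
t 7.95 rackx -86.5 racky -0.9 z 96.10 yawerr 0.0015 F(x,y,z) [-0.03  0.38 -2.08] T [-0.02 -0.02  0.  ] w 0.0236
t 8.00 rackx -86.6 racky -0.9 z 96.08 yawerr 0.0015 F(x,y,z) [ 0.5  -0.37 -1.45] T [-0.03  0.02  0.04] w 0.0236
```

```bash
python3 -m jog '[[[0,0,0.05,0,1],[0,0,0.1,0,1],[0,0,0.1,0,1],[0,0,0.1,0,1],[0,0,0.1,0,1]]]'; python3 -c "from h import *;st()"; python3 -m jog '[[[0,0,0.05,0,1],[0,0,0.1,0,1],[0,0,0.1,0,1],[0,0,0.1,0,1],[0,0,0.1,0,1]]]' ; python3 -c "
from h import *
st()
for i in range(2): r.camera('top');st()"
```

```text
clock: 8.62
ee_pos: [0.463, 0.114, 0.0951]
orientation: [0.6, 0.8, -0.004, 0.003]
ft_force: [-0.4, -0.6, -2.0]
width: 0.0236
t 8.62 rackx -86.5 racky -0.9 z 95.09 yawerr 0.0015 F(x,y,z) [-0.53 -0.45 -1.96] T [ 0.09 -0.04  0.03] w 0.0236
clock: 9.25
ee_pos: [0.4631, 0.114, 0.0941]
orientation: [0.6, 0.8, -0.004, 0.003]
ft_force: [0.0, -0.0, -1.7]
width: 0.0235
t 9.25 rackx -86.5 racky -0.9 z 94.11 yawerr 0.0015 F(x,y,z) [ 0.04 -0.03 -1.74] T [ 0.02 -0.06 -0.06] w 0.0235
t 9.30 rackx -86.5 racky -0.9 z 94.11 yawerr 0.0015 F(x,y,z) [ 0.64  0.34 -1.91] T [-0.01 -0.05 -0.05] w 0.0234
t 9.35 rackx -86.5 racky -0.9 z 94.11 yawerr 0.0015 F(x,y,z) [ 0.72 -1.46 -1.94] T [0.02 0.05 0.01] w 0.0236
```

```bash
python3 -m jog '[[[0,0,0.05,0,1],[0,0,0.1,0,1],[0,0,0.1,0,1],[0,0,0.1,0,1],[0,0,0.1,0,1]]]'; python3 -c "
from h import *
for i in range(3): st();r.camera('top')"
```

```text
clock: 9.98
ee_pos: [0.4632, 0.114, 0.0933]
orientation: [0.6, 0.8, -0.004, 0.003]
ft_force: [-0.6, -0.0, 0.7]
width: 0.0236
t 9.97 rackx -86.4 racky -0.9 z 93.25 yawerr 0.0016 F(x,y,z) [-0.62  0.14  0.68] T [ 0.04  0.07 -0.04] w 0.0236
t 10.03 rackx -86.4 racky -0.9 z 93.24 yawerr 0.0015 F(x,y,z) [-0.19  0.09  0.8 ] T [-0.02  0.13 -0.05] w 0.0232
t 10.07 rackx -86.4 racky -0.9 z 93.23 yawerr 0.0016 F(x,y,z) [-0.3   0.19  1.34] T [ 0.05  0.1  -0.03] w 0.0234
```

Contact came at TCP z of about 93.6 mm and the load is now about 2.8 N. I'll add a little more and start combing along tool +y.

```bash
python3 -m jog '[[[0,0,0.03,0,1],[0,0.1,0.05,0,1],[0,0.25,0.05,0,1],[0,0.4,0.048,0,1],[0,0.55,0.045,0,1]]]'; python3 -c "
from h import *
for i in range(2): st();r.camera('top')"; python3 -m jog '[[[0.02,0.15,0.02,0,1],[0.05,0.3,0.017,0,1],[0.05,0.45,0.015,0,1],[0.05,0.6,0.012,0,1],[0.05,0.75,0.01,0,1]]]'; python3 -c "
from h import *
for i in range(2): st();r.camera('top')"
```

```text
clock: 10.75
ee_pos: [0.4687, 0.1156, 0.0929]
orientation: [0.6, 0.8, -0.004, 0.004]
ft_force: [-0.2, 0.0, 2.7]
width: 0.0231
t 10.75 rackx -80.7 racky -1.0 z 92.86 yawerr 0.0015 F(x,y,z) [-0.23  0.1   2.7 ] T [ 0.08  0.16 -0.01] w 0.0231
t 10.80 rackx -80.3 racky -1.0 z 92.93 yawerr 0.0014 F(x,y,z) [0.65 0.8  2.39] T [ 0.08  0.04 -0.03] w 0.0233
clock: 11.48
ee_pos: [0.4761, 0.1183, 0.0928]
orientation: [0.6, 0.8, -0.004, 0.004]
ft_force: [-1.3, 0.3, 3.5]
width: 0.0233
t 11.47 rackx -72.8 racky -0.5 z 92.82 yawerr 0.0014 F(x,y,z) [-1.16  0.64  3.46] T [0.   0.2  0.02] w 0.0233
t 11.53 rackx -72.4 racky -0.5 z 92.91 yawerr 0.0013 F(x,y,z) [-0.76 -0.5   3.79] T [0.2  0.05 0.  ] w 0.0236
```

```bash
python3 -m jog '[[[0.02,0.16,0.017,0,1],[0.05,0.32,0.014,0,1],[0.05,0.48,0.011,0,1],[0.05,0.64,0.008,0,1],[0.05,0.8,0.006,0,1]]]'; python3 -c "
from h import *
for i in range(2): st();r.camera('top')"; python3 -m jog '[[[0,0.16,0.017,0,1],[0,0.32,0.014,0,1],[0,0.48,0.011,0,1],[0,0.64,0.008,0,1],[0,0.8,0.006,0,1]]]'; python3 -c "
from h import *
for i in range(2): st();r.camera('top')"
```

```text
clock: 12.2
ee_pos: [0.4843, 0.1211, 0.0929]
orientation: [0.6, 0.8, -0.003, 0.004]
ft_force: [-1.5, 0.6, 3.8]
width: 0.0236
t 12.20 rackx -64.1 racky 0.0 z 92.95 yawerr 0.0012 F(x,y,z) [-1.3   0.97  3.82] T [ 0.03  0.22 -0.01] w 0.0236
t 12.25 rackx -63.8 racky -0.0 z 93.00 yawerr 0.0011 F(x,y,z) [0.11 0.09 3.45] T [ 0.1  -0.02 -0.05] w 0.0231
clock: 12.92
ee_pos: [0.4924, 0.1235, 0.093]
orientation: [0.6, 0.8, -0.003, 0.004]
ft_force: [-0.5, -0.4, 4.9]
width: 0.0234
t 12.93 rackx -55.7 racky 0.0 z 92.97 yawerr 0.0011 F(x,y,z) [-0.55 -0.21  4.91] T [0.03 0.21 0.02] w 0.0234
t 12.97 rackx -55.2 racky -0.0 z 93.11 yawerr 0.0009 F(x,y,z) [-0.21  1.44  4.12] T [ 0.06  0.08 -0.01] w 0.0233
```

```bash
python3 -m jog '[[[0,0.16,0.012,0,1],[0,0.32,0.009,0,1],[0,0.48,0.006,0,1],[0,0.64,0.003,0,1],[0,0.8,0.0,0,1]]]'; python3 -c "
from h import *
for i in range(2): st();r.camera('top')"; python3 -m jog '[[[0,0.16,0.014,0,1],[0,0.32,0.011,0,1],[0,0.48,0.008,0,1],[0,0.64,0.005,0,1],[0,0.8,0.002,0,1]]]'; python3 -c "
from h import *
for i in range(2): st();r.camera('top')"
```

```text
clock: 13.65
ee_pos: [0.5008, 0.1259, 0.0931]
orientation: [0.6, 0.8, -0.002, 0.005]
ft_force: [-1.0, -0.1, 3.2]
width: 0.0235
t 13.65 rackx -47.0 racky -0.0 z 93.11 yawerr 0.0010 F(x,y,z) [-1.    0.22  3.22] T [-0.01  0.19 -0.03] w 0.0235
t 13.70 rackx -46.6 racky -0.0 z 93.21 yawerr 0.0008 F(x,y,z) [-0.16  0.1   4.15] T [ 0.08 -0.   -0.04] w 0.0229
clock: 14.38
ee_pos: [0.5092, 0.1283, 0.0934]
orientation: [0.6, 0.8, -0.002, 0.005]
ft_force: [-1.2, 0.1, 4.0]
width: 0.0233
t 14.38 rackx -38.2 racky -0.0 z 93.36 yawerr 0.0008 F(x,y,z) [-1.09  0.4   3.98] T [0.02 0.18 0.03] w 0.0233
t 14.43 rackx -37.8 racky -0.1 z 93.41 yawerr 0.0007 F(x,y,z) [0.45 0.52 3.56] T [ 0.14 -0.04 -0.06] w 0.0231
```

```bash
python3 -m jog '[[[0,0.16,0.015,0,1],[0,0.32,0.012,0,1],[0,0.48,0.009,0,1],[0,0.64,0.006,0,1],[0,0.8,0.003,0,1]]]'; python3 -c "
from h import *
for i in range(2): st();r.camera('top')"; python3 -m jog '[[[0,0.16,0.015,0,1],[0,0.32,0.012,0,1],[0,0.48,0.009,0,1],[0,0.64,0.006,0,1],[0,0.8,0.003,0,1]]]'
python3 - <<'E'
from h import *
st();p,d=r.camera("wrist");cv2.imwrite("pics/w4.png",p[:,:,::-1]);st()
E
```

```text
clock: 15.1
ee_pos: [0.5173, 0.1306, 0.0934]
orientation: [0.6, 0.8, -0.001, 0.006]
ft_force: [-1.5, 0.2, 3.4]
width: 0.0229
t 15.10 rackx -29.8 racky -0.1 z 93.37 yawerr 0.0006 F(x,y,z) [-1.38  0.61  3.36] T [-0.03  0.23 -0.03] w 0.0229
t 15.15 rackx -29.4 racky -0.1 z 93.47 yawerr 0.0005 F(x,y,z) [ 0.25 -0.05  3.29] T [ 0.05  0.   -0.04] w 0.0235
clock: 15.82
ee_pos: [0.5256, 0.133, 0.0935]
orientation: [0.6, 0.8, -0.001, 0.006]
ft_force: [-0.7, -0.8, 4.5]
width: 0.0236
t 15.82 rackx -21.2 racky -0.1 z 93.52 yawerr 0.0005 F(x,y,z) [-0.92 -0.59  4.54] T [0.02 0.18 0.02] w 0.0236
t 15.88 rackx -20.7 racky -0.1 z 93.65 yawerr 0.0004 F(x,y,z) [0.27 0.14 3.61] T [ 0.12  0.05 -0.03] w 0.0230
```

View pics/w4.png

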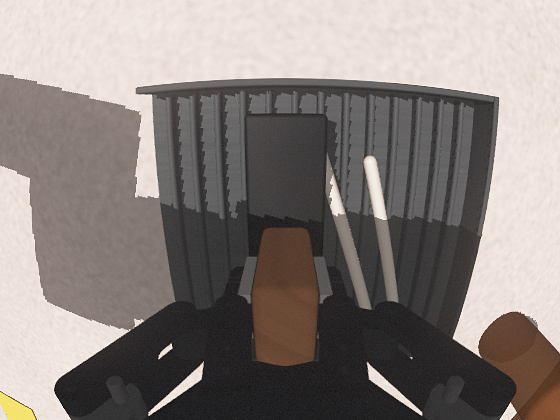

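In this view the first rod is out of sight under the head and the second is against the tines at (340,200). The third lies ahead at (380,230). Forces stay light, so I'm continuing.

```bash
python3 -m jog '[[[0,0.16,0.015,0,1],[0,0.32,0.012,0,1],[0,0.48,0.009,0,1],[0,0.64,0.006,0,1],[0,0.8,0.003,0,1]]]'; python3 -c "
from h import *
for i in range(2): st();r.camera('top')"; python3 -m jog '[[[0,0.16,0.015,0,1],[0,0.32,0.012,0,1],[0,0.48,0.009,0,1],[0,0.64,0.006,0,1],[0,0.8,0.003,0,1]]]'; python3 -c "
from h import *
for i in range(2): st();r.camera('top')"
```

```text
clock: 16.5
ee_pos: [0.5337, 0.1354, 0.0936]
orientation: [0.6, 0.8, -0.001, 0.006]
ft_force: [-0.5, 0.1, 4.2]
width: 0.0232
t 16.50 rackx -12.7 racky -0.1 z 93.61 yawerr 0.0004 F(x,y,z) [-0.5   0.22  4.18] T [0.   0.28 0.02] w 0.0232
t 16.55 rackx -12.4 racky -0.1 z 93.69 yawerr 0.0003 F(x,y,z) [-1.14 -0.33  4.38] T [0.06 0.06 0.04] w 0.0235
clock: 17.23
ee_pos: [0.5419, 0.1377, 0.0937]
orientation: [0.6, 0.8, -0.0, 0.007]
ft_force: [-1.6, -0.5, 4.2]
width: 0.0236
t 17.23 rackx -4.2 racky -0.1 z 93.74 yawerr 0.0003 F(x,y,z) [-1.66 -0.06  4.2 ] T [ 0.06  0.23 -0.  ] w 0.0236
t 17.27 rackx -3.8 racky -0.1 z 93.84 yawerr 0.0002 F(x,y,z) [-0.57  1.62  3.21] T [ 0.08  0.   -0.04] w 0.0235
```

```bash
python3 -m jog '[[[0,0.16,0.014,0,1],[0,0.32,0.011,0,1],[0,0.48,0.008,0,1],[0,0.64,0.005,0,1],[0,0.8,0.002,0,1]]]'; python3 -c "
from h import *
for i in range(2): st();r.camera('top')"; python3 -m jog '[[[0,0.16,0.015,0,1],[0,0.32,0.012,0,1],[0,0.48,0.009,0,1],[0,0.64,0.006,0,1],[0,0.8,0.003,0,1]]]'
python3 - <<'E'
from h import *
st();p,d=r.camera("wrist");cv2.imwrite("pics/w5.png",p[:,:,::-1]);st()
E
```

```text
clock: 17.95
ee_pos: [0.5502, 0.1401, 0.0939]
orientation: [0.6, 0.8, 0.0, 0.007]
ft_force: [-1.0, -0.6, 5.4]
width: 0.0232
t 17.95 rackx 4.4 racky -0.1 z 93.93 yawerr 0.0001 F(x,y,z) [-1.16 -0.28  5.42] T [0.06 0.24 0.01] w 0.0232
t 18.00 rackx 4.9 racky -0.2 z 94.03 yawerr -0.0000 F(x,y,z) [-0.95 -0.27  3.67] T [0.07 0.08 0.  ] w 0.0238
clock: 18.68
ee_pos: [0.5584, 0.1425, 0.094]
orientation: [0.6, 0.8, 0.001, 0.007]
ft_force: [-0.2, -0.4, 3.0]
width: 0.0232
t 18.68 rackx 13.0 racky -0.1 z 94.05 yawerr -0.0000 F(x,y,z) [-0.31 -0.36  2.99] T [-0.03  0.17  0.  ] w 0.0232
t 18.73 rackx 13.4 racky -0.2 z 94.12 yawerr -0.0001 F(x,y,z) [-0.8  -0.24  3.23] T [0.06 0.02 0.01] w 0.0237
```

View pics/w5.png

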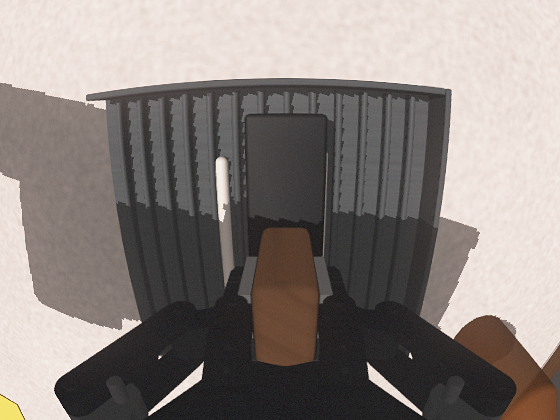

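The first rod sits in a groove behind the rake at (222,200). I'm continuing.

```bash
python3 -m jog '[[[0,0.16,0.016,0,1],[0,0.32,0.013,0,1],[0,0.48,0.01,0,1],[0,0.64,0.007,0,1],[0,0.8,0.004,0,1]]]'; python3 -c "
from h import *
for i in range(2): st();r.camera('top')"; python3 -m jog '[[[0,0.16,0.016,0,1],[0,0.32,0.013,0,1],[0,0.48,0.01,0,1],[0,0.64,0.007,0,1],[0,0.8,0.004,0,1]]]'; python3 -c "
from h import *
for i in range(2): st();r.camera('top')"
```

```text
clock: 19.35
ee_pos: [0.5667, 0.1449, 0.0942]
orientation: [0.6, 0.8, 0.001, 0.008]
ft_force: [-1.0, -0.4, 3.1]
width: 0.0236
t 19.35 rackx 21.6 racky -0.2 z 94.19 yawerr -0.0002 F(x,y,z) [-1.1  -0.09  3.1 ] T [0.02 0.2  0.03] w 0.0236
t 19.40 rackx 22.0 racky -0.2 z 94.32 yawerr -0.0002 F(x,y,z) [0.   0.18 3.72] T [ 0.08  0.05 -0.05] w 0.0235
clock: 20.08
ee_pos: [0.5747, 0.1472, 0.0943]
orientation: [0.601, 0.8, 0.001, 0.008]
ft_force: [-2.1, -0.7, 3.6]
width: 0.0233
t 20.07 rackx 30.0 racky -0.2 z 94.26 yawerr -0.0003 F(x,y,z) [-2.22 -0.07  3.61] T [-0.02  0.29  0.03] w 0.0233
t 20.12 rackx 30.4 racky -0.2 z 94.35 yawerr -0.0004 F(x,y,z) [ 0.59 -0.97  3.29] T [0.11 0.02 0.02] w 0.0232
```

```bash
python3 -m jog '[[[0,0.16,0.016,0,1],[0,0.32,0.013,0,1],[0,0.48,0.01,0,1],[0,0.64,0.007,0,1],[0,0.8,0.004,0,1]]]'; python3 -c "
from h import *
for i in range(2): st();r.camera('top')"
```

```text
clock: 20.8
ee_pos: [0.583, 0.1496, 0.0945]
orientation: [0.601, 0.8, 0.002, 0.008]
ft_force: [-1.0, -0.8, 4.0]
width: 0.0232
t 20.80 rackx 38.6 racky -0.2 z 94.48 yawerr -0.0004 F(x,y,z) [-1.13 -0.45  3.99] T [ 0.01  0.21 -0.03] w 0.0232
t 20.85 rackx 39.1 racky -0.2 z 94.59 yawerr -0.0006 F(x,y,z) [0.41 0.25 2.86] T [0.07 0.08 0.03] w 0.0229
```

```bash
python3 -m jog '[[[0.02,0.16,0.016,0,1],[0.02,0.32,0.013,0,1],[0.02,0.48,0.01,0,1],[0.02,0.64,0.007,0,1],[0.02,0.8,0.004,0,1]]]'; python3 -c "
from h import *
for i in range(2): st();r.camera('top')"; python3 -m jog '[[[0,0.16,0.016,0,1],[0,0.32,0.013,0,1],[0,0.48,0.01,0,1],[0,0.64,0.007,0,1],[0,0.8,0.004,0,1]]]'; python3 -c "
from h import *
for i in range(2): st();r.camera('top')"
```

```text
clock: 21.52
ee_pos: [0.5911, 0.1521, 0.0946]
orientation: [0.601, 0.799, 0.002, 0.008]
ft_force: [-0.6, -0.2, 3.3]
width: 0.0234
t 21.52 rackx 47.1 racky -0.0 z 94.60 yawerr -0.0006 F(x,y,z) [-0.66 -0.07  3.3 ] T [-0.03  0.31 -0.01] w 0.0234
t 21.57 rackx 47.5 racky 0.0 z 94.71 yawerr -0.0006 F(x,y,z) [-0.6  -0.26  2.58] T [0.04 0.08 0.01] w 0.0235
clock: 22.25
ee_pos: [0.5994, 0.1545, 0.0948]
orientation: [0.601, 0.799, 0.003, 0.009]
ft_force: [-0.4, 0.4, 3.3]
width: 0.0234
t 22.25 rackx 55.7 racky -0.0 z 94.78 yawerr -0.0007 F(x,y,z) [-0.3   0.51  3.34] T [-0.01  0.18 -0.01] w 0.0234
t 22.30 rackx 56.1 racky -0.0 z 94.86 yawerr -0.0008 F(x,y,z) [-0.12 -0.52  3.68] T [ 0.08  0.05 -0.  ] w 0.0227
```

```bash
python3 -m jog '[[[0,0.16,0.016,0,1],[0,0.32,0.013,0,1],[0,0.48,0.01,0,1],[0,0.64,0.007,0,1],[0,0.8,0.004,0,1]]]'
python3 - <<'E'
from h import *
st();p,d=r.camera("wrist");cv2.imwrite("pics/w6.png",p[:,:,::-1]);st()
E
```

```text
clock: 22.98
ee_pos: [0.6076, 0.1569, 0.095]
orientation: [0.601, 0.799, 0.003, 0.009]
ft_force: [0.4, -0.5, 3.2]
width: 0.0231
t 22.98 rackx 64.2 racky -0.0 z 95.01 yawerr -0.0008 F(x,y,z) [ 0.28 -0.59  3.25] T [0.03 0.25 0.01] w 0.0231
t 23.02 rackx 64.6 racky -0.0 z 95.04 yawerr -0.0008 F(x,y,z) [-0.91  0.06  3.44] T [ 0.1   0.02 -0.03] w 0.0236
```

View pics/w6.png

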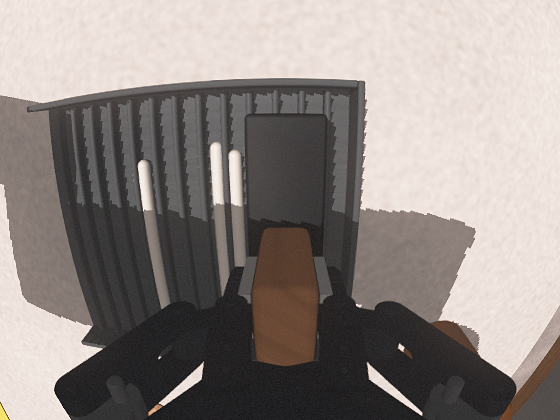

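All three rods now lie in grooves behind the rake, at columns 150, 218 and 237. I'm continuing to the end wall.

```bash
python3 -m jog '[[[0,0.16,0.016,0,1],[0,0.32,0.013,0,1],[0,0.48,0.01,0,1],[0,0.64,0.007,0,1],[0,0.8,0.004,0,1]]]'; python3 -c "
from h import *
for i in range(2): st();r.camera('top')"; python3 -m jog '[[[0,0.14,0.017,0,1],[0,0.28,0.014,0,1],[0,0.42,0.011,0,1],[0,0.56,0.009,0,1],[0,0.68,0.007,0,1]]]'; python3 -c "
from h import *
for i in range(2): st();r.camera('top')"
```

```text
clock: 23.65
ee_pos: [0.6157, 0.1592, 0.0951]
orientation: [0.601, 0.799, 0.004, 0.009]
ft_force: [-1.6, -1.1, 2.2]
width: 0.0236
t 23.65 rackx 72.6 racky -0.1 z 95.08 yawerr -0.0009 F(x,y,z) [-1.9  -0.64  2.22] T [0.04 0.27 0.04] w 0.0236
t 23.70 rackx 73.0 racky -0.0 z 95.14 yawerr -0.0009 F(x,y,z) [0.74 0.06 3.18] T [ 0.09  0.03 -0.06] w 0.0231
clock: 24.38
ee_pos: [0.6227, 0.1613, 0.0952]
orientation: [0.601, 0.799, 0.004, 0.01]
ft_force: [-0.8, -0.5, 4.0]
width: 0.0233
t 24.38 rackx 80.0 racky -0.0 z 95.23 yawerr -0.0010 F(x,y,z) [-0.86 -0.23  4.  ] T [0.05 0.25 0.07] w 0.0233
t 24.43 rackx 80.3 racky -0.1 z 95.30 yawerr -0.0011 F(x,y,z) [-0.94 -1.04  2.57] T [ 0.09 -0.    0.05] w 0.0235
```

```bash
python3 -m jog '[[[0,0.08,0.018,0,1],[0,0.16,0.016,0,1],[0,0.24,0.015,0,1],[0,0.3,0.014,0,1],[0,0.3,0.014,0,1]]]'; python3 -c "
from h import *
for i in range(2): st();r.camera('top')"; python3 -m jog '[[[0,0.05,0.018,0,1],[0,0.1,0.018,0,1],[0,0.15,0.017,0,1],[0,0.15,0.017,0,1],[0,0.15,0.017,0,1]]]'; python3 -c "
from h import *
for i in range(2): st();r.camera('top')"
```

```text
clock: 25.1
ee_pos: [0.625, 0.1619, 0.0949]
orientation: [0.601, 0.799, 0.003, 0.009]
ft_force: [-3.3, -0.5, 5.8]
width: 0.0234
t 25.10 rackx 82.4 racky -0.1 z 94.94 yawerr -0.0008 F(x,y,z) [-3.31  0.41  5.81] T [-0.22  0.9   0.18] w 0.0234
t 25.15 rackx 82.4 racky -0.1 z 94.92 yawerr -0.0008 F(x,y,z) [-5.08 -0.28  4.53] T [-0.23  0.89  0.2 ] w 0.0234
clock: 25.82
ee_pos: [0.6252, 0.162, 0.0947]
orientation: [0.601, 0.8, 0.002, 0.008]
ft_force: [-4.9, -2.3, 7.0]
width: 0.0234
t 25.82 rackx 82.6 racky -0.1 z 94.67 yawerr -0.0004 F(x,y,z) [-5.39 -0.85  7.02] T [-0.32  1.1   0.13] w 0.0234
t 25.88 rackx 82.6 racky -0.1 z 94.65 yawerr -0.0004 F(x,y,z) [-5.57  0.04  6.84] T [-0.27  1.11  0.13] w 0.0235
```

The tines have touched the end wall: Fx rose to about -5 N at rack x = 82.6. I'm backing off slightly and lifting.

```bash
python3 -m jog '[[[0,-0.1,0,0,1],[0,-0.2,-0.6,0,1],[0,-0.2,-3,0,1],[0,-0.2,-6,0,1],[0,-0.2,-9,0,1]]]'
python3 - <<'E'
from h import *
s=r.read_state();p,d=r.camera("top");cv2.imwrite("pics/t7.png",cv2.convertScaleAbs(cv2.resize(p[130:230,200:290,::-1],None,fx=6,fy=6,interpolation=2),alpha=1.5))
p,d=r.camera("scene");cv2.imwrite("pics/s7.png",cv2.convertScaleAbs(cv2.resize(p[205:300,220:350,::-1],None,fx=6,fy=6,interpolation=2),alpha=1.8))
st();q=s["orientation"];a=2*np.arctan2(q[1],q[0])-np.pi/2
m=np.array([.5514,-.1865]);d=m-s["ee_pos"][:2];print(s["ee_pos"],"tool x,y cm",100*d@[-np.sin(a),np.cos(a)],100*d@[np.cos(a),np.sin(a)],"turn",a-np.radians(-9.2))
E
```

```text
clock: 26.55
ee_pos: [0.6215, 0.162, 0.1843]
orientation: [0.601, 0.799, 0.002, 0.008]
ft_force: [-0.7, -0.0, -1.3]
width: 0.0232
t 26.65 rackx 82.2 racky 0.6 z 188.53 yawerr -0.0006 F(x,y,z) [ 2.36  0.26 -0.18] T [ 0.03 -0.    0.04] w 0.0231
[0.62148548 0.16203881 0.18430367] tool x,y cm -31.52526827553514 -16.433814099222264 turn 0.4426672698663925
```

View pics/s7.png

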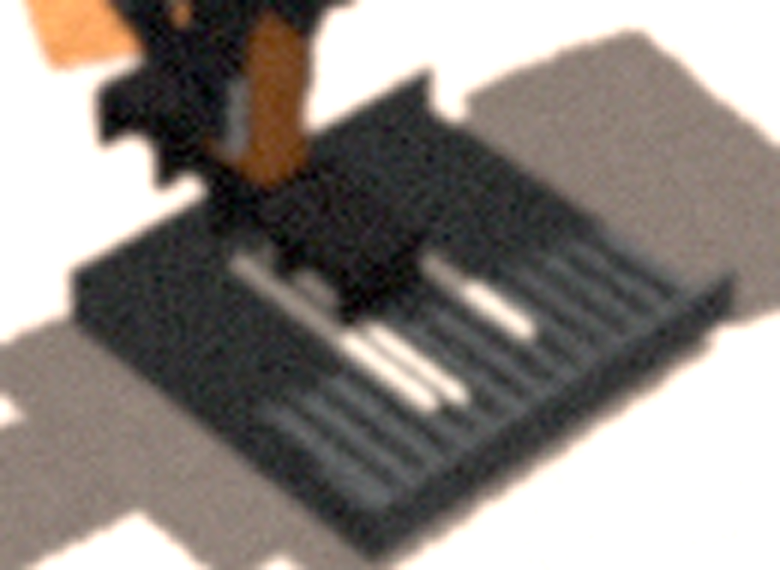

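The rods lie parallel to the ribs. I'm moving to the mat now.

```bash
python3 -m jog '[[[-3,-1.5,0,0.05,1],[-8,-4,0,0.13,1],[-13,-6.7,0,0.21,1],[-18,-9.4,0,0.29,1],[-23,-12,0,0.36,1]]]'
cat >> h.py <<'E'
def tomat():
    s=r.read_state();q=s["orientation"];a=2*np.arctan2(q[1],q[0])-np.pi/2
    d=np.array([.5514,-.1865])-s["ee_pos"][:2];print(s["ee_pos"],"tool x,y cm",100*d@[-np.sin(a),np.cos(a)],100*d@[np.cos(a),np.sin(a)],"turn",a-np.radians(-9.1),s["ft_force"])
E
python3 -c "from h import *;tomat()"
```

```text
clock: 27.28
ee_pos: [0.572, -0.0931, 0.1865]
orientation: [0.735, 0.678, 0.007, 0.009]
ft_force: [-0.0, -0.7, -2.4]
width: 0.0233
[ 0.57199804 -0.09314579  0.18645421] tool x,y cm -9.470359232566006 -1.305822118975187 turn 0.07868174833094799 [-0.00542683 -0.66387454 -2.4105422 ]
```

```bash
python3 -m jog '[[[-4,-0.5,2,0.04,1],[-8,-1,4,0.079,1],[-9.5,-1.3,7,0.079,1],[-9.5,-1.3,10,0.079,1],[-9.5,-1.3,10,0.079,1]]]'; python3 -m jog '[[[0,0,0,0,1],[0,0,0,0,1],[0,0,0,0,1],[0,0,0,0,1],[0,0,0,0,1]]]'; python3 -c "from h import *;tomat()"
```

```text
clock: 27.9
ee_pos: [0.55, -0.1858, 0.0817]
orientation: [0.761, 0.648, 0.005, 0.004]
ft_force: [0.0, -0.2, -1.7]
width: 0.0235
clock: 28.52
ee_pos: [0.5503, -0.1858, 0.0821]
orientation: [0.761, 0.648, 0.005, 0.005]
ft_force: [-0.4, 0.3, -1.7]
width: 0.0231
[ 0.55026511 -0.1858021   0.08212837] tool x,y cm -0.050831871762136785 0.12315287587355137 turn -0.0010628576662289335 [-0.44299745  0.27708853 -1.65228923]
```

Plenty of time is left, so I'm lowering in small steps to contact.

```bash
python3 -m jog '[[[-0.05,0.12,0.4,0,1],[-0.05,0.12,0.8,0,1],[-0.05,0.12,1.1,0,1],[-0.05,0.12,1.2,0,1],[-0.05,0.12,1.2,0,1]]]'; python3 -m jog '[[[0,0,0.05,0,1],[0,0,0.1,0,1],[0,0,0.1,0,1],[0,0,0.1,0,1],[0,0,0.1,0,1]]]';python3 -c "from h import *;tomat()"
```

```text
clock: 29.15
ee_pos: [0.5514, -0.1865, 0.07]
orientation: [0.761, 0.648, 0.005, 0.005]
ft_force: [1.0, 0.1, -1.9]
width: 0.0236
clock: 29.78
ee_pos: [0.5515, -0.1865, 0.069]
orientation: [0.761, 0.648, 0.005, 0.005]
ft_force: [0.2, 0.2, -2.6]
width: 0.0228
[ 0.55147465 -0.18648185  0.06900321] tool x,y cm -0.0029802072470370244 -0.0070804850882376265 turn -0.0011179600534280132 [ 0.20487224  0.15112573 -2.55704062]
```

```bash
python3 -m jog '[[[0,0,0.04,0,1],[0,0,0.08,0,1],[0,0,0.08,0,1],[0,0,0.08,0,1],[0,0,0.08,0,1]]]'; python3 -c "from h import *;tomat()";python3 -m jog '[[[0,0,0.04,0,1],[0,0,0.06,0,1],[0,0,0.06,0,1],[0,0,0.06,0,1],[0,0,0.06,0,1]]]';python3 -c "from h import *;tomat()"
```

```text
clock: 30.4
ee_pos: [0.5518, -0.1866, 0.0686]
orientation: [0.761, 0.648, 0.005, 0.005]
ft_force: [-0.7, 0.9, 3.2]
width: 0.0238
[ 0.5517678  -0.18657205  0.06858527] tool x,y cm 0.0012600135198048046 -0.03745823355504819 turn -0.000997042745987442 [-0.66470012  0.94691754  3.17642452]
clock: 31.02
ee_pos: [0.552, -0.1867, 0.0684]
orientation: [0.761, 0.648, 0.006, 0.005]
ft_force: [-1.1, 1.3, 5.4]
width: 0.0233
[ 0.55202615 -0.18670033  0.06839357] tool x,y cm 0.00981458904164991 -0.06500444252573256 turn -0.0009683362215481273 [-1.05915841  1.31670582  5.44675387]
```

```bash
python3 -m jog '[[[0,0,-0.03,0,2.4],[0,0,-0.03,0,2.8],[0,0,-0.03,0,3.5],[0,0,-0.03,0,5],[0,0,-0.03,0,8.5]]]' 20; python3 -m jog '[[[0,0,0,0,8.5],[0,0,0,0,8.5],[0,0,0,0,8.5],[0,0,0,0,8.5],[0,0,0,0,8.5]]]'; python3 -m jog '[[[0,0,-2,0,8.5],[0,0,-5,0,8.5],[0,0,-9,0,8.5],[0,0,-14,0,8.5],[3,0,-19,0,8.5]]]'; python3 -m jog '[[[3,0,0,0,8.5],[5,0,0,0,8.5],[5,0,0,0,8.5],[5,0,0,0,8.5],[5,0,0,0,8.5]]]'
python3 - <<'E'
from h import *
c=r.camera_params("wrist");p,d=r.camera("wrist");z=dict(p=p,d=d,**c);cv2.imwrite("pics/w8.png",p[:,:,::-1])
P=cloud(z);hsv=cv2.cvtColor(p,cv2.COLOR_RGB2HSV)
near=np.hypot(P[...,0]-.55,P[...,1]+.187)<.115
def rr(m,n):
    m=cv2.morphologyEx(m.astype(np.uint8),cv2.MORPH_OPEN,np.ones((3,3),np.uint8))>0
    q=P[m];R=cv2.minAreaRect((q[:,:2]*1000).astype(np.float32));print(n,m.sum(),np.round(np.median(q[:,2]),4),[np.round(x,1) for x in R])
rr(near&(P[...,2]>.088)&(P[...,2]<.104),"handle top")
rr(near&(P[...,2]>.029)&(P[...,2]<.04),"bar top")
rr(near&(P[...,2]<.012)&(hsv[...,1]>100),"mat")
s,_=r.camera("scene")
cv2.imwrite("pics/s8.png",cv2.convertScaleAbs(cv2.resize(s[150:300,160:360,::-1],None,fx=4,fy=4,interpolation=2),alpha=1.5))
t,_=r.camera("top");t=cv2.convertScaleAbs(cv2.resize(t[90:230,140:400,::-1],None,fx=3,fy=3,interpolation=2),alpha=1.4);cv2.imwrite("pics/t8.png",t)
E
```

```text
clock: 31.65
ee_pos: [0.552, -0.1867, 0.0686]
orientation: [0.761, 0.648, 0.006, 0.005]
ft_force: [-0.5, 0.7, -0.0]
width: 0.0666
clock: 32.28
ee_pos: [0.552, -0.1867, 0.0686]
orientation: [0.761, 0.648, 0.006, 0.005]
ft_force: [0.3, -0.1, 0.1]
width: 0.085
clock: 32.9
ee_pos: [0.5539, -0.1582, 0.2619]
orientation: [0.762, 0.647, 0.006, 0.006]
ft_force: [0.5, 1.5, -0.1]
width: 0.0853
clock: 33.52
ee_pos: [0.5615, -0.1096, 0.2611]
orientation: [0.763, 0.647, 0.005, 0.006]
ft_force: [0.7, -0.2, 0.5]
width: 0.0848
handle top 852 0.0957 [array([ 551.3, -186.1]), array([40.4, 24.1]), np.float64(81.6)]
bar top 2706 0.034 [array([ 551.2, -186.2]), array([152.7,  40.1]), np.float64(81.5)]
mat 2471 0.0021 [array([ 550.8, -188.7]), array([172.8,  88.6]), np.float64(80.3)]
```

View pics/s8.png

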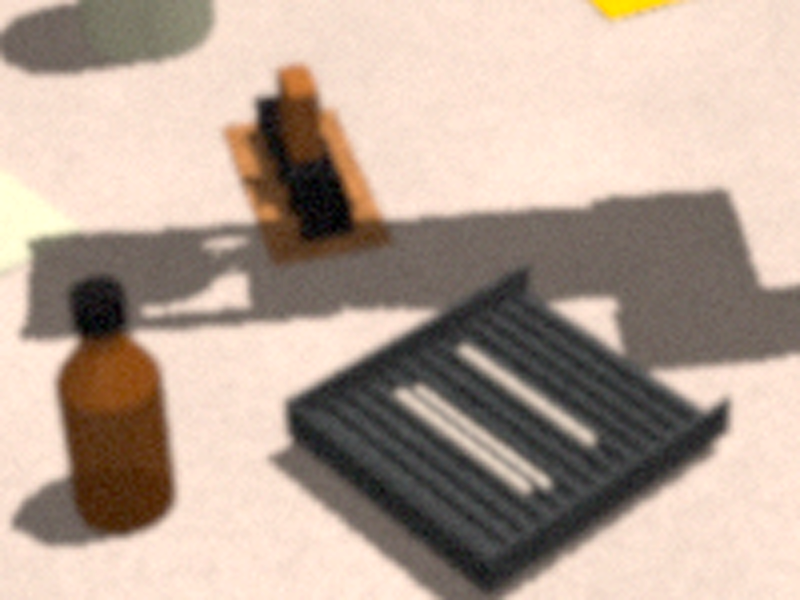

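The rods lie along three grooves. The rake stands upright on the mat, within about 1 mm and 0.5° of the mat's first measured centre and direction, and the bottle hasn't moved. I'm handing in.

```bash
python3 -c "
from station import r
r.job_done();print(r.read_state()['clock'])"
```

```text
the job is handed in; nothing more can be done
the job is handed in; nothing more can be done
```

The rods are combed into the grooves, the rake is back on its mat, and the job is handed in at about 34 s of the 67 s allowed; no verdict was reported.

**Combing:** I set the tines down at the open end and combed at about 12 mm/s to the end wall, following the bed's climb of about 0.016 rad. The load on the ribs was about 3 N at first touch and then 4–7 N in the readings. It reached about 9 N when the tines met the end wall, with about 5 N along the combing direction. No rod jammed.

**Last checks:**
- **Rods:** the final picture shows all three lying parallel in separate grooves.
- **Rake:** it stands upright at (551.2, -186.2) mm with its head at 81.5°. The first measurement of the mat was (551.4, -186.3) mm at 81.0°.
- **Bystanders:** the bottle stands untouched in the last picture. The roll is only partly in that picture and the beaker is outside it. The arm's path went near neither.

**Disagreement:** the last mat measurement came out about 2.5 mm shorter along y, at 173 mm long instead of 180 mm. I put this down to the rake and a shadow covering part of the mat, and kept the first one.

I viewed 11 pictures, one over the budget.

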